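# Lean the reference tile, then hold the lens barrel down in its V-block

### The job

Set up the bench for a lens check: take the white tile from its stand and leave it leaning back on the rest's bar, its short edge standing on the base plate behind the stop strip, square to the plate. Then lay the lens barrel in the V-block, about centred along it and with its wide black hood towards the tile, and press it down gently (about 10 N) so that it bears on both walls of the V. Finish while still holding it pressed there with the gripper; do not let go, and leave the other things where they are.

Things in the scene. Friction and masses are not known exactly. Their poses are not given: they have to be found in the camera images.
- rig: Aluminium base plate 140 (x) x 300 (y) x 10 mm, fixed to the bench. Origin under its centre, on the bench; z up; its y axis runs from the V-block end (-y) to the tile rest end (+y). A stop strip, 90 mm long and 8 mm high, stands across it before the rest, its face towards the bar at y = +85 mm: it keeps the tile's foot from sliding off.
- rest_foot (a point): Point on the base plate's top face (10 mm above the bench) at the plate's y = +95 mm: 30 mm before the bar's axis, 10 mm behind the stop strip. Axes as the plate. A tile whose lower back edge (on the bar's side) stands 0 to 4 mm to the bar's side of this point leans back on the bar at 20 to 23 degrees from upright.
- vee_seat (a point): Where the barrel's centre lies when seated in the steel V-block: 60 mm above the bench, at the plate's y = -75 mm. Axes as the plate; the 90 degree V runs along y. Its walls span 30 to 50 mm either side of this point along y; mouth 40 mm wide, rims 3 mm below this point, block 64 mm wide. Between the walls it is cut down to 18 mm above the bench: 60 mm of room for fingers.
- vee_a: The V-block's sloping walls on the plate's -x side (one contact line). Origin and axes: the base plate's.
- vee_b: The V-block's sloping walls on the base plate's +x side (the other contact line). Its origin and axes are the base plate's.
- rest: The tile rest: a round level steel bar, 12 mm diameter, along the plate's x, its axis at the plate's y = +125 mm and 65 mm above the bench, between two black posts (46 to 58 mm either side of the middle, 72 mm high). Its origin and axes are the base plate's.
- tile_center (a point): Centre of the white ceramic tile, a plain slab 70 (x) x 10 (y, thickness) x 120 mm (z, height), about 160 g. It starts upright in a slotted grey stand, 100 x 85 mm, 36 mm high, which holds its lowest 30 mm with 1 mm of play on each face; lift it straight out. Both faces are alike.
- tile: The same tile; origin under the centre of its foot, axes as the tile's.
- barrel_center (a point): Centre of the lens barrel: aluminium tube, 32 mm diameter, along its y axis from -62 to +62 mm, with a wider black hood, 42 mm diameter, from +62 to +80 mm (front). About 250 g, balanced here. It starts level in a low grey cradle, axis 45 mm above the bench; the cradle's walls, 42 mm high, lie between 29 and 55 mm either side of here along y, with a floor 8 mm high between.
- barrel: The same lens barrel; same origin and axes.
- barrel_front (a point): Middle of the barrel's front face, in the hood with the glass, 80 mm ahead of its centre.
- plate: Bystander: aluminium plate 70 x 10 x 60 mm standing in the other slot of the stand, half as tall as the tile; origin under its centre.
- amber: Bystander: brown glass bottle, 52 mm diameter, 100 mm tall; origin under its centre.
- beaker: Bystander: clear plastic beaker, 66 mm diameter, 85 mm tall; origin under its centre.
- tubes: Bystander: black tube rack 80 x 120 x 45 mm; origin under its centre.
- jar: Bystander: small glass jar, 48 mm diameter, 55 mm tall; origin under its centre.
- cap: Bystander: loose black dust cap, a disc of 40 mm diameter, 14 mm high; origin under its centre.
There are look-alikes about, which are no part of the job. Of the things shaped like the tile, the white one is meant.

How it is judged (in metres and radians):
On the way, in this order (a step that is already met when the one before it is completed fails the run):
1. the tile leans on the bar of the rest, foot on the base plate behind the strip, let go and at rest (angle between tile_center's own z axis and vertical between 0.14 and 0.56 rad and contact force between tile and rest above 0.1 N and contact force between tile and the fingers below 0.05 N and linear speed of tile below 0.02 m/s and angle between the x axis of tile_center and the x axis of rig, either way round below 0.2 rad and x of tile_center in the frame of rig between -0.025 and 0.025 m and y of tile_center in the frame of rig between 0.08 and 0.125 m and z of tile_center in the frame of rig between 0.055 and 0.075 m), for 0.3 s.
2. the lens barrel lies in the V on both walls, hood towards the tile (x of barrel_center in the frame of vee_seat between -0.003 and 0.003 m and y of barrel_center in the frame of vee_seat between -0.014 and 0.018 m and z of barrel_center in the frame of vee_seat between -0.004 and 0.003 m and angle between the y axis of barrel_center and the y axis of rig, either way round below 0.06 rad and y of barrel_front in the frame of vee_seat above 0.05 m and contact force between barrel and vee_a above 0.3 N and contact force between barrel and vee_b above 0.3 N), for 0.2 s.
At the end, for the whole second after the job is handed in: Tile released, still, on the bar: 8-32 deg from upright, 25 mm of centre, 0.2 rad of square. Barrel centre at the V seat: 3 mm sideways, -4/+3 mm high, -14/+18 mm along; parallel to 0.06 rad, hood to the tile, still; fingers and each V wall press it with over 3 N (all of step 1 and x of barrel_center in the frame of vee_seat between -0.003 and 0.003 m and y of barrel_center in the frame of vee_seat between -0.014 and 0.018 m and z of barrel_center in the frame of vee_seat between -0.004 and 0.003 m and angle between the y axis of barrel_center and the y axis of rig, either way round below 0.06 rad and y of barrel_front in the frame of vee_seat above 0.05 m and contact force between barrel and vee_a above 3 N and contact force between barrel and vee_b above 3 N and contact force between the fingers and barrel above 3 N and linear speed of barrel below 0.02 m/s); the arm keeps its last pose, push and grip.
It fails at once if the barrel is pressed on a wall of the V with more than 40 N (contact force between barrel and vee_a above 40 N or contact force between barrel and vee_b above 40 N).
It fails at once if another thing on the bench is shifted by more than 30 mm (distance of any of plate, amber, beaker, tubes, jar, cap from where it was at the start of the episode above 0.03 m).
It also fails if it takes over 64 s, if anything falls off the work surface, if the arm or the gripper's body presses on something with over 40 N, if the wrist force passes 120 N, or if a joint passes its speed limit or range.

### The arm

A 6-joint arm with a two-finger parallel gripper is mounted at the origin on the work surface. World frame = base frame: x ahead of the robot, y to its left, z up, the work surface at z = 0. Lengths are in mm, angles in rad, forces in N, time in s.
With the tool pointing down it reaches from about 350 to 725 mm from the base axis. Payload 4.3 kg.
Tool frame: the origin (TCP) lies at the very end of the fingers, on their centre line; the grasp point (between the pads) lies 19 mm behind it; x points along the fingers, y is the direction in which the jaws open and shut, and the axes are right-handed (so a half turn about x gives the same grasp; the last joint's range is limited). The gripper opens to 85 mm and grips with 20 to 120 N. Pads are 22 mm wide; open, the fingers measure 114 mm over their backs; the gripper's body (76 mm by 85 mm) begins 54 mm behind the grasp point. The pads swing forward as they close: fully open they stand 13 mm farther back than shut.
Start: joints at [0.997, 0.377, 0.081, 1.274, 0, 1.46], TCP at [257.239, 514.291, 231.329] pointing down, gripper open.
Joint ranges: [-2.72, 2.72], [-0.84, 1.66], [-1.02, 1.22], [-1.77, 2.12], [-1.37, 1.28], [-3.14, 3.14]. Speed limits (rad/s): [2.57, 2.57, 3.14, 3.14, 3.14, 3.14].

### API

Orientations are given as a unit quaternion [x, y, z, w].
In Python, from rig import * gives the robot as it stands.
- The arm moves only by the tool jog_arm, never from a script. Its argument "steps" is a list that holds one entry, the list of rows, each a list of 5 numbers: the shift along the tool's x, y, z in cm, then the turn about the tool's x in degrees, then the closure, from 0 (fully open) to 1 (shut). In form: [[[x, y, z, spin, hand], ...]]. A call has 1 to 10 rows; each row is the pose to reach, as a shift and turn from the pose measured when the call began, along the tool's axes at that moment; what a row does not reach only later rows make up. A row lasts 1/10 s, in which the tool goes at most 50 mm and 8.59 degrees, less where a joint would pass 70% of its speed; a pose out of reach is approached as far as the arm can. A call with a gripper value outside its range is refused whole. The fingers move at their own pace and stop on an object; "newtons" is the grip in N (left out, the last holds). Time passes only in rows, so rows that repeat a pose let the fingers close. It gives the time, the measured TCP pose, the force and the opening at its end, in the units of the state.
- get_state(): the state, without advancing time (a new reading comes with each control period).
- camera(name): name is "scene" or "side" or "wrist"; returns a dict with "frame" (420x560x3 uint8, blue, green, red), "depth" (420x560 float32, mm along the optical axis (not along the pixel's ray), 0 where there is no reading), "fx", "fy", "cx", "cy" (pixels), "extrinsics" (4x4, takes a point from camera to world coordinates). Camera axes: x right, y up, looking along -z (the intrinsics and any distortion apply to the point x, -y, -z); pixel columns grow to the right and rows downward; lengths in mm; the calibration is good to about 2 mm. A picture is of the moment at which its call begins.
- finish_job(): hands the job in, once; it reports no verdict.
The state is a dict: "time_s": time; "q": joint angles; "qvel": joint speeds; "joint_efforts": joint torques, N m; "eef_pos": TCP position; "eef_rot": TCP orientation; "wrist_force": force on the tool from outside, world axes, zero at the start; "ft_torque": the same for the moment, N m; "width": opening from 0.0 (shut) to 1.0 (fully open).
Only numpy, scipy, OpenCV 4.12 (cv2) and the standard library are available. Lean on these libraries where they do the work, as an engineer would, in place of code of your own. Each camera call takes 0.05 s, during which the arm holds its last target.

## Working session

There is one attempt and no reset: what is moved stays moved. The work goes in short steps, Python scripts to look and compute and a tool call to move; the robot and the scene stay as the last step left them, time stands still between calls to the robot, and variables do not carry over. Pictures are saved under pics/ and viewed, and the job is handed in when it is done.

Besides the shell and the picture viewer there is one more tool, called after ">>>" by a JSON object that holds its "fn" and its "kwargs", one argument or row to a line. jog_arm: Moves the arm, as the interface text tells. Its arguments: {"type":"object","properties":{"steps":{"type":"array","items":{"type":"array","items":{"type":"array","items":{"type":"number"}}}},"newtons":{"type":"number"}},"required":["steps"]}

```bash
ls; mkdir -p pics; python3 - <<'E'
from rig import *
import cv2,numpy as np
s=get_state();print(s)
for n in ["scene","side","wrist"]:
    c=camera(n);cv2.imwrite(f"pics/{n}0.png",c["frame"]);np.savez(f"pics/{n}0.npz",**c)
    print(n,c["fx"],c["fy"],c["cx"],c["cy"],np.round(c["extrinsics"],3).tolist(),[k for k in c])
E
```

```text
pics
{'time_s': 0.0, 'q': array([9.96693832e-01, 3.78085729e-01, 7.96368097e-02, 1.27439995e+00,
       2.00357286e-05, 1.46050483e+00]), 'qvel': array([ 0.00042434,  0.00021916, -0.00067361, -0.00040143, -0.00076575,
        0.00021578]), 'joint_efforts': array([ 1.02134516e-03, -4.63604200e+01,  2.69875574e+01,  2.10760965e-02,
       -1.11660368e-04, -4.80390938e-06]), 'eef_pos': array([256.86060622, 513.71112745, 230.35216276]), 'eef_rot': array([ 0.16183476,  0.6884275 , -0.16319722,  0.68792714]), 'wrist_force': array([ 0.56448598,  1.08482156, -0.08633517]), 'ft_torque': array([ 0.00365364, -0.02271262, -0.0105146 ]), 'width': 1.00115487224673}
scene 462.7312337725451 462.7312337725451 280.7859153342536 212.68107305808599 [[-0.208, -0.721, 0.661, 1250.152], [0.978, -0.141, 0.155, 190.44], [-0.018, 0.679, 0.734, 838.567], [0.0, 0.0, 0.0, 1.0]] ['frame', 'depth', 'fx', 'fy', 'cx', 'cy', 'extrinsics']
side 378.91635213930766 378.91635213930766 278.14999036205 207.8048126878346 [[1.0, 0.026, -0.017, 520.683], [-0.029, 0.621, -0.783, -693.277], [-0.01, 0.783, 0.621, 654.85], [0.0, 0.0, 0.0, 1.0]] ['frame', 'depth', 'fx', 'fy', 'cx', 'cy', 'extrinsics']
wrist 343.36175182669723 343.36175182669723 288.16638981128125 211.52935289741936 [[0.447, -0.859, -0.249, 193.17], [0.895, 0.429, 0.127, 546.356], [-0.002, -0.279, 0.96, 373.758], [0.0, 0.0, 0.0, 1.0]] ['frame', 'depth', 'fx', 'fy', 'cx', 'cy', 'extrinsics']
```

View pics/scene0.png

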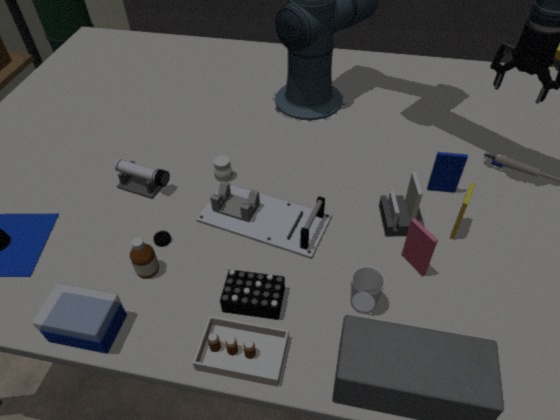

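View pics/side0.png

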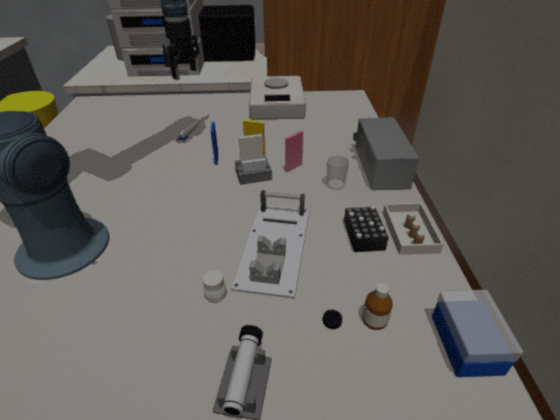

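View pics/wrist0.png

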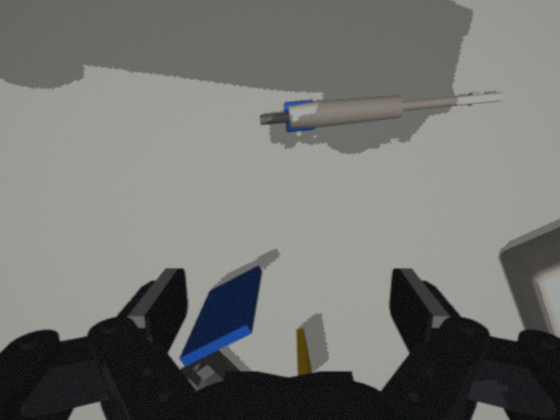

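```bash
cat > h.py <<'E'
import cv2,numpy as np
from scipy.spatial.transform import Rotation as R
def cloud(c):
    d=c["depth"];v,u=np.indices(d.shape)
    p=np.stack([(u-c["cx"])/c["fx"]*d,-(v-c["cy"])/c["fy"]*d,-d],-1)
    E=np.array(c["extrinsics"]);w=p@E[:3,:3].T+E[:3,3]
    w[d<=0]=np.nan
    return w
def proj(c,P):
    E=np.array(c["extrinsics"]);p=(np.atleast_2d(P)-E[:3,3])@E[:3,:3]
    return np.stack([c["cx"]+c["fx"]*p[:,0]/-p[:,2],c["cy"]+c["fy"]*p[:,1]/p[:,2]],-1)
def topdown(ws,frames,x0,x1,y0,y1,s,zr=None):
    im=np.zeros((int((x1-x0)*s),int((y1-y0)*s),3),np.uint8);zb=np.full(im.shape[:2],-1e9)
    for w,f in zip(ws,frames):
        P=w.reshape(-1,3);C=f.reshape(-1,3);ok=np.isfinite(P[:,0]);P=P[ok];C=C[ok]
        r=((x1-P[:,0])*s).astype(int);k=((y1-P[:,1])*s).astype(int)
        m=(r>=0)&(k>=0)&(r<im.shape[0])&(k<im.shape[1])
        for i in np.argsort(P[:,2]):
            if m[i]: im[r[i],k[i]]=C[i]
    return im
E
python3 - <<'E'
from h import *
for n in ["scene","side","wrist"]:
    c=np.load(f"pics/{n}0.npz");w=cloud(c);np.save(f"pics/{n}w.npy",w)
    # table z check
    z=w[...,2];m=np.abs(z)<15
    print(n,np.nanmedian(z[m]))
pts={"scene":dict(rig=[(200,215),(325,245)],barrel=[(120,165),(160,178)],tile=(414,200),plate=(395,208),vee=(235,200)),
 "side":dict(barrel=[(233,400),(248,340)],tile=(252,150),vee=(270,265),bar=(283,196))}
for n,d in pts.items():
    w=np.load(f"pics/{n}w.npy")
    for k,v in d.items():
        for (u,r) in ([v] if isinstance(v,tuple) else v): print(n,k,np.round(w[r,u]))
c=np.load("pics/scene0.npz");f=c["frame"][140:270,100:500]
cv2.imwrite("pics/sc_zoom.png",cv2.resize(f,None,fx=2,fy=2,interpolation=cv2.INTER_CUBIC))
c=np.load("pics/side0.npz");f=c["frame"][110:420,190:350]
cv2.imwrite("pics/si_zoom.png",cv2.resize(f,None,fx=1.9,fy=1.9,interpolation=cv2.INTER_CUBIC))
E
```

```text
scene 0.9211467975110281
side 1.1969236784659643
wrist 0.6987976873244861
scene rig [ 551. -175.   12.]
scene rig [575. 136.  -0.]
scene barrel [ 461. -415.   56.]
scene barrel [ 491. -293.   59.]
scene tile [490. 317.  99.]
scene plate [491. 281.  66.]
scene vee [ 491. -103.   18.]
side barrel [ 453. -418.   60.]
side barrel [ 473. -315.   61.]
side tile [465. 315.  81.]
side vee [ 513. -129.   50.]
side bar [550.  94.  69.]
```

View pics/sc_zoom.png

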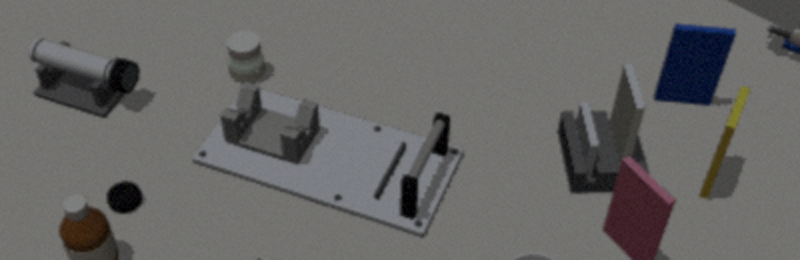

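View pics/si_zoom.png

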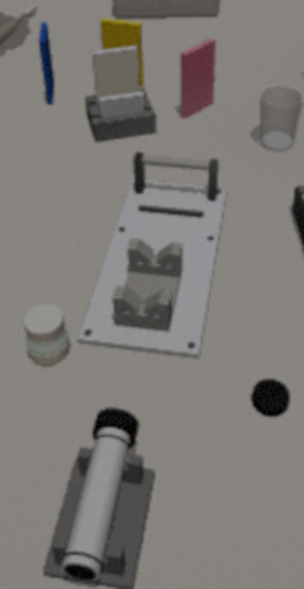

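```bash
python3 - <<'E'
from h import *
for n in ["scene","side"]:
    c=np.load(f"pics/{n}0.npz");w=np.load(f"pics/{n}w.npy");f=c["frame"].astype(int)
    # rig plate top
    X,Y,Z=w[...,0],w[...,1],w[...,2]
    m=(np.abs(Z-10.5)<3.5)&(X>420)&(X<680)&(Y>-230)&(Y<190)
    m=cv2.morphologyEx(m.astype(np.uint8),cv2.MORPH_OPEN,np.ones((3,3)))
    k,l,st,_=cv2.connectedComponentsWithStats(m);i=1+np.argmax(st[1:,4]);
    P=w[l==i]; r=cv2.minAreaRect(P[:,:2].astype(np.float32));print(n,"rig",r,len(P))
    # tile: tall points z>70 near (480,315)
    m=(Z>75)&(Z<140)&(np.hypot(X-480,Y-315)<60);P=w[m];print("tile",cv2.minAreaRect(P[:,:2].astype(np.float32)),P[:,2].max(),np.median(P,0))
    m=(Z>50)&(Z<70)&(np.hypot(X-475,Y-350)<130)&(Y<-200)&(X<560);P=w[m];print("barrel",cv2.minAreaRect(P[:,:2].astype(np.float32)),P[:,2].max(),np.median(P,0))
    m=(Z>80)&(Z<145)&(np.hypot(X-480,Y-315)<160);P=w[m];
    m=(Z>62)&(Z<80)&(np.hypot(X-550,Y-90)<70);P=w[m];print("bar/posts",cv2.minAreaRect(P[:,:2].astype(np.float32)),np.median(P,0))
E
```

```text
scene rig ((523.885498046875, -23.96356201171875), (301.7515563964844, 143.35791015625), 78.77397155761719) 3426
tile ((461.7750549316406, 316.1809997558594), (73.75151824951172, 11.577910423278809), 12.629544258117676) 129.18742787812903 [470.44304971 315.32351524 109.63791945]Traceback (most recent call last):
  File "<stdin>", line 12, in <module>
    return umr_maximum(a, axis, None, out, keepdims, initial, where)
ValueError: zero-size array to reduction operation maximum which has no identity
```

```bash
python3 - <<'E'
from h import *
for n in ["scene","side"]:
    c=np.load(f"pics/{n}0.npz");w=np.load(f"pics/{n}w.npy");f=c["frame"].astype(int)
    X,Y,Z=w[...,0],w[...,1],w[...,2]
    m=(np.abs(Z-10.5)<3.5)&(X>420)&(X<680)&(Y>-230)&(Y<190)
    m=cv2.morphologyEx(m.astype(np.uint8),cv2.MORPH_OPEN,np.ones((3,3)))
    k,l,st,_=cv2.connectedComponentsWithStats(m);i=1+np.argmax(st[1:,4]);
    P=w[l==i]; r=cv2.minAreaRect(P[:,:2].astype(np.float32));print(n,"rig",r,len(P))
    m=(Z>75)&(Z<140)&(np.hypot(X-480,Y-315)<60);P=w[m];print("tile",cv2.minAreaRect(P[:,:2].astype(np.float32)),P[:,2].max(),np.median(P,0))
    m=(Z>48)&(Z<75)&(np.hypot(X-475,Y+350)<110);P=w[m];print("barrel",cv2.minAreaRect(P[:,:2].astype(np.float32)),P[:,2].max(),np.median(P,0))
    m=(Z>62)&(Z<80)&(np.hypot(X-550,Y-90)<70);P=w[m];print("bar/posts",cv2.minAreaRect(P[:,:2].astype(np.float32)),np.median(P,0))
    m=(Z>50)&(Z<75)&(np.hypot(X-490,Y-280)<55)&(Y<302);P=w[m];print("alu plate",np.median(P,0))
s=R.from_quat([ 0.16183476,  0.6884275 , -0.16319722,  0.68792714]).as_matrix();print(s)
E
```

```text
scene rig ((523.885498046875, -23.96356201171875), (301.7515563964844, 143.35791015625), 78.77397155761719) 3426
tile ((461.7750549316406, 316.1809997558594), (73.75151824951172, 11.577910423278809), 12.629544258117676) 129.18742787812903 [470.44304971 315.32351524 109.63791945]
barrel ((464.9505615234375, -358.64569091796875), (148.2370147705078, 43.23389434814453), 79.19666290283203) 70.10605442250426 [ 471.21995549 -351.93437371   59.15190866]
bar/posts ((548.8326416015625, 99.56719207763672), (18.875783920288086, 116.16474151611328), 78.54582214355469) [554.94829234  99.11528893  70.91092982]
alu plate [475.46622364 277.12396015  65.19424866]
side rig ((524.6485595703125, -20.418060302734375), (305.04833984375, 140.10577392578125), 78.72483825683594) 3496
tile ((462.2719421386719, 318.3204345703125), (69.83206939697266, 17.165016174316406), 13.349858283996582) 129.58984596998891 [462.65978584 314.77450278 104.28970877]
barrel ((467.0408935546875, -357.53997802734375), (144.1806182861328, 40.77006530761719), 80.9914321899414) 68.58218452952428 [ 465.0946033  -365.27757196   59.69894723]
bar/posts ((549.1583862304688, 100.02218627929688), (18.36690330505371, 113.77507019042969), 79.17868041992188) [550.34699864  98.26304505  70.19791591]
alu plate [471.08557304 276.39745276  61.3722897 ]
[[-1.13151588e-03  4.47358594e-01  8.94353961e-01]
 [-1.71259515e-03  8.94352355e-01 -4.47359958e-01]
 [-9.99997893e-01 -2.03786115e-03 -2.45829737e-04]]
```

>>> {"fn": "jog_arm", "kwargs": {
  "steps": [
    [[3,-8.5,27.2,-39.6,0.4],[3,-8.5,27.2,-39.6,0.4],[3,-8.5,27.2,-39.6,0.4],[3,-8.5,27.2,-39.6,0.4],[3,-8.5,27.2,-39.6,0.4],[3,-8.5,27.2,-39.6,0.4],[3,-8.5,27.2,-39.6,0.4],[3,-8.5,27.2,-39.6,0.4],[3,-8.5,27.2,-39.6,0.4]]
  ],
  "newtons": 40
}}

```text
time_s: 1.05
eef_pos: [461.4, 316.6, 200.5]
eef_rot: [-0.081, 0.703, 0.08, 0.702]
wrist_force: [-0.7, -0.4, -0.7]
width: 0.601
```

```bash
cat > look.py <<'E'
import sys
from rig import *
from h import *
t=sys.argv[1]
s=get_state();M=R.from_quat(s["eef_rot"]).as_matrix()
print("t",s["time_s"],"q",np.round(s["q"],3),"pos",np.round(s["eef_pos"],1),"w",round(s["width"],3),"F",np.round(s["wrist_force"],1));print("toolx",np.round(M[:,0],3),"tooly yaw",np.degrees(np.arctan2(M[1,1],M[0,1])))
for n in sys.argv[2:]:
    c=camera(n);cv2.imwrite(f"pics/{n}{t}.png",c["frame"]);np.savez(f"pics/{n}{t}.npz",**c)
E
python3 look.py 1 wrist
```

```text
t 1.05 q [ 0.488  0.357 -0.028  1.188 -0.     0.26 ] pos [461.4 316.6 200.5] w 0.601 F [-0.7 -0.4 -0.7]
toolx [-0.002 -0.001 -1.   ] tooly yaw 103.05623439117866
```

View pics/wrist1.png

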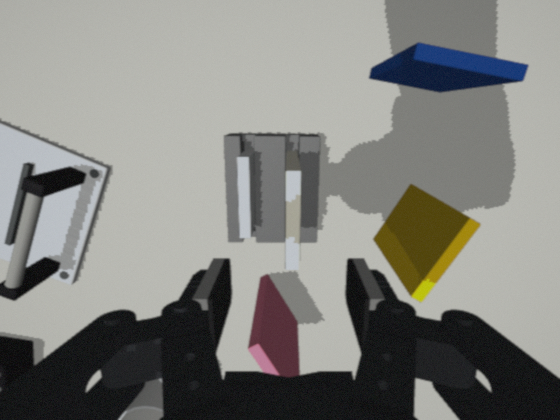

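```bash
python3 - <<'E'
from h import *
c=np.load("pics/wrist1.npz");w=cloud(c)
X,Y,Z=w[...,0],w[...,1],w[...,2]
v,u=np.indices(Z.shape)
m=(Z>60)&(u>230)&(u<310)&(v>150)&(v<285)
print(np.nanpercentile(Z[m],[50,95,99]))
for nm,mm in [("tile",m&(Z>116)),("plate",m&(Z>50)&(Z<75)&(u<262))]:
    P=w[mm];print(nm,len(P),P.mean(0),cv2.minAreaRect(P[:,:2].astype(np.float32)))
mm=(np.abs(Z-36)<4)&(u>215)&(u<330)&(v>125)&(v<250);P=w[mm];print("stand",len(P),cv2.minAreaRect(P[:,:2].astype(np.float32)))
m=(Z>60)&(Z<80)&(np.hypot(X-550,Y-100)<70);P=w[m];print("rest",cv2.minAreaRect(P[:,:2].astype(np.float32)))
for r in (180,200,220,240,255):print(np.round(w[r,284:303,2]).tolist())
E
```

```text
[125.75068854 127.47108859 128.13923812]
tile 1515 [457.13388796 319.28206597 127.10416737] ((462.05059814453125, 308.49676513671875), (69.58537292480469, 33.5797233581543), 12.683551788330078)
plate 1044 [465.74384094 280.87924668  66.38378885] ((467.25732421875, 280.85198974609375), (69.54169464111328, 10.32261848449707), 12.472968101501465)
stand 6709 ((463.1689453125, 302.4162902832031), (100.21504211425781, 85.202880859375), 12.657875061035156)
rest ((546.6404418945312, 103.50270080566406), (18.994457244873047, 117.23670959472656), 78.99229431152344)
[37.0, 35.0, 127.0, 127.0, 128.0, 127.0, 127.0, 126.0, 127.0, 128.0, 127.0, 127.0, 126.0, 127.0, nan, 126.0, 126.0, 125.0, 38.0]
[36.0, 36.0, 127.0, 127.0, 126.0, 126.0, 126.0, 127.0, 126.0, 126.0, 126.0, 127.0, 127.0, 127.0, 128.0, 128.0, 127.0, 36.0, 36.0]
[36.0, 36.0, 127.0, 127.0, 128.0, 126.0, 126.0, 126.0, 126.0, 127.0, 127.0, 127.0, 126.0, 127.0, 127.0, 126.0, 126.0, 37.0, 35.0]
[37.0, 0.0, 127.0, 126.0, 128.0, 128.0, 128.0, 127.0, 126.0, 127.0, 127.0, 126.0, 127.0, 127.0, 126.0, 127.0, 36.0, 37.0, 36.0]
[1.0, 1.0, 127.0, 126.0, 128.0, 127.0, 126.0, 127.0, 126.0, 127.0, 127.0, 126.0, 127.0, 126.0, 126.0, 127.0, -0.0, 0.0, -0.0]
```

```bash
python3 - <<'E'
from h import *
c=np.load("pics/wrist1.npz");w=cloud(c)
v,u=np.indices(w.shape[:2]);Z=w[...,2]
m=(Z>122)&(Z<131)&(u>280)&(u<306)&(v>150)&(v<285)
P=w[m];r=cv2.minAreaRect(P[:,:2].astype(np.float32));print(r,len(P))
a=np.radians(12.6);n=np.array([-np.sin(a),np.cos(a)]);t=np.array([np.cos(a),np.sin(a)])
for nm,d in(("n",n),("t",t)):
    q=P[:,:2]@d;p=np.percentile(q,[1,99]);print(nm,p,p.mean())
q=[np.mean(np.percentile(P[:,:2]@d,[1,99])) for d in(n,t)];print(q[0]*n+q[1]*t)
E
```

```text
((459.43157958984375, 320.28973388671875), (69.54769134521484, 9.696895599365234), 12.988271713256836) 1482
n [207.35449557 216.95761318] 212.15605437443264
t [483.73823245 552.06329046] 517.9007614511372
[459.14762474 320.02320044]
```

>>> {"fn": "jog_arm", "kwargs": {
  "steps": [
    [[5,0.25,0,-0.3,0.4],[10.0,0.25,0,-0.3,0.4],[10.7,0.25,0,-0.3,0.4],[10.7,0.25,0,-0.3,0.6],[10.7,0.25,0,-0.3,0.8]]
  ]
}}

```text
time_s: 1.6
eef_pos: [461.5, 320.8, 96.1]
eef_rot: [-0.083, 0.702, 0.083, 0.703]
wrist_force: [0.9, -0.3, -0.4]
width: 0.272
```

```bash
python3 look.py 2 wrist
```

```text
t 1.6 q [ 0.495  0.425 -0.208  0.936 -0.     0.259] pos [461.5 320.8  96.1] w 0.272 F [ 0.9 -0.3 -0.4]
toolx [ 0.001  0.001 -1.   ] tooly yaw 103.48092342586888
```

View pics/wrist2.png

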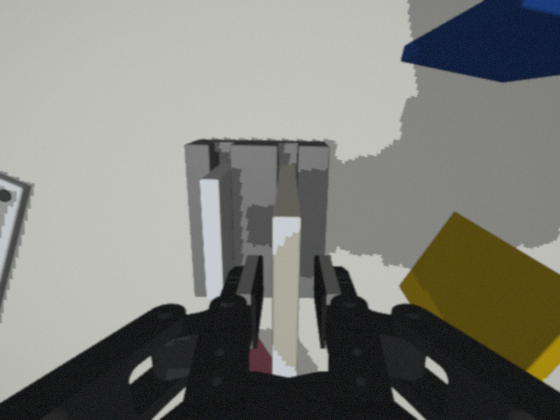

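>>> {"fn": "jog_arm", "kwargs": {
  "steps": [
    [[0.3,0,0,0,0.9],[0.3,0,0,0,1],[0.3,0,0,0,1],[0.3,0,0,0,1],[0.3,0,0,0,1]]
  ]
}}

```text
time_s: 2.15
eef_pos: [464.2, 321.4, 96.6]
eef_rot: [-0.082, 0.7, 0.083, 0.705]
wrist_force: [-0.6, -2.5, 5.3]
width: 0.111
```

```bash
python3 look.py 3 wrist; python3 - <<'E'
from h import *
# plan
c=np.array([523.9,-22.5]);yw=np.radians(78.75);ey=np.array([np.cos(yw),np.sin(yw)]);ex=np.array([ey[1],-ey[0]])
for y in(75,92,105,125):print(y,c+y*ey)
E
```

```text
t 2.15 q [ 0.494  0.424 -0.208  0.931 -0.001  0.26 ] pos [464.2 321.4  96.6] w 0.111 F [-0.6 -2.5  5.3]
toolx [ 0.007  0.003 -1.   ] tooly yaw 103.42903117200105
75 [538.53177415  51.05889603]
92 [541.84830963  67.7322458 ]
105 [544.38448381  80.48245444]
125 [548.28629025 100.09816005]
```

View pics/wrist3.png

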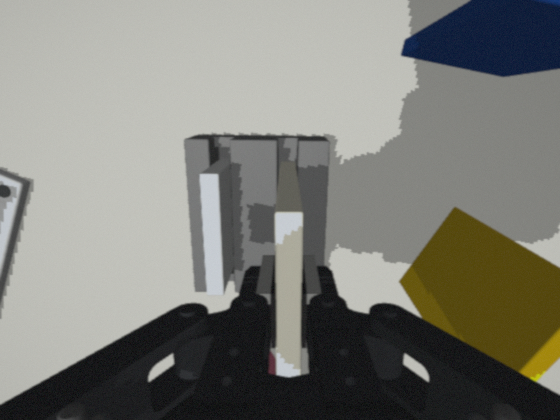

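>>> {"fn": "jog_arm", "kwargs": {
  "steps": [
    [[-1,0,0,0,1],[-3,0,0,0,1],[-6,0,0,0,1],[-10,0,0,0,1],[-14,0,0,0,1],[-14,0,0,0,1]]
  ],
  "newtons": 60
}}

```text
time_s: 2.8
eef_pos: [466.7, 323.1, 244.9]
eef_rot: [-0.08, 0.695, 0.085, 0.709]
wrist_force: [0.7, 0.4, -1.9]
width: 0.105
```

```bash
python3 look.py 4 scene side; python3 - <<'E'
import cv2
a=cv2.imread("pics/scene4.png");b=cv2.imread("pics/side4.png")
cv2.imwrite("pics/c4.png",cv2.resize(cv2.hconcat([a[60:300,300:560],b[20:260,180:440]]),None,fx=1.5,fy=1.5))
E
```

```text
t 2.8 q [ 4.94e-01  3.39e-01  6.00e-02  1.27e+00 -1.00e-03  2.60e-01] pos [466.7 323.1 244.9] w 0.105 F [ 0.7  0.4 -1.9]
toolx [ 0.02   0.009 -1.   ] tooly yaw 103.43520443113269
```

View pics/c4.png

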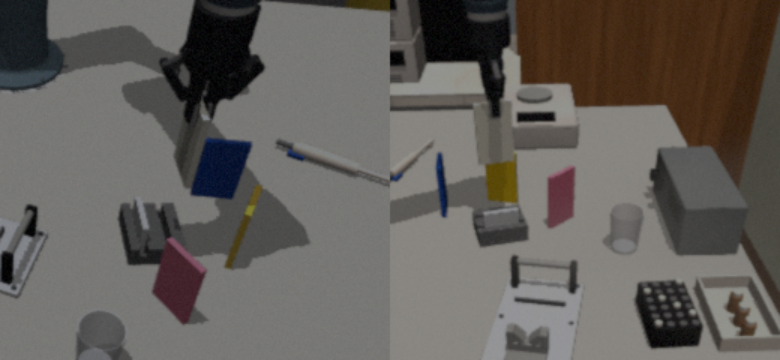

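>>> {"fn": "jog_arm", "kwargs": {
  "steps": [
    [[0,-5,0.4,5,1],[0,-10,0.7,10,1],[0,-15,1.0,15,1],[0,-20,1.4,20,1],[0,-24,1.7,24.6,1],[3,-25.7,1.8,24.6,1],[5,-25.7,1.8,24.6,1],[5,-25.7,1.8,24.6,1],[5,-25.7,1.8,24.6,1]]
  ]
}}

```text
time_s: 3.8
eef_pos: [541.0, 76.4, 188.0]
eef_rot: [0.071, 0.701, -0.067, 0.707]
wrist_force: [0.6, 0.3, -1.0]
width: 0.106
```

```bash
python3 look.py 5 wrist side scene; python3 - <<'E'
import cv2
a=cv2.imread("pics/scene5.png");b=cv2.imread("pics/side5.png")
cv2.imwrite("pics/c5.png",cv2.resize(cv2.hconcat([a[90:290,180:380],b[60:260,190:390]]),None,fx=2,fy=2))
E
```

```text
t 3.8 q [ 0.021  0.326 -0.106  1.13   0.005  0.216] pos [541.   76.4 188. ] w 0.106 F [ 0.6  0.3 -1. ]
toolx [ 0.009  0.005 -1.   ] tooly yaw 78.83563117510887
```

View pics/c5.png

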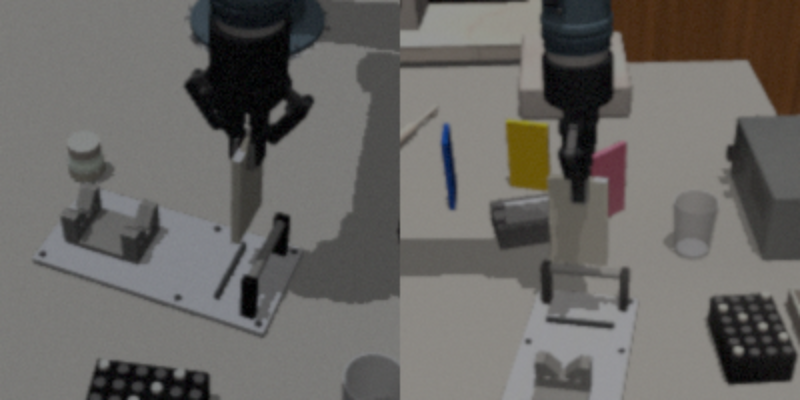

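View pics/wrist5.png

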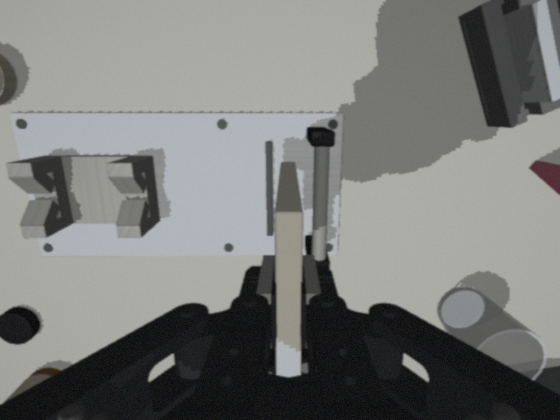

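```bash
python3 - <<'E'
from h import *
c=np.load("pics/wrist5.npz");w=cloud(c)
X,Y,Z=w[...,0],w[...,1],w[...,2];v,u=np.indices(Z.shape)
m=(np.abs(Z-10)<4)&(v<256)&(v>105)
m=cv2.morphologyEx(m.astype(np.uint8),cv2.MORPH_OPEN,np.ones((3,3)))
k,l,st,_=cv2.connectedComponentsWithStats(m);i=1+np.argmax(st[1:,4])
P=w[l==i];print("rig",np.median(P[:,2]),cv2.minAreaRect(P[:,:2].astype(np.float32)))
m=(Z>60)&(Z<80)&(u>300)&(u<340)&(v>120)&(v<265);P=w[m];print("rest",cv2.minAreaRect(P[:,:2].astype(np.float32)),P[:,2].max())
m=(Z>66)&(Z<76)&(u>310)&(u<332)&(v>150)&(v<230);P=w[m];print("bar",cv2.minAreaRect(P[:,:2].astype(np.float32)),np.median(P,0))
m=(Z>14)&(Z<22)&(u>258)&(u<278)&(v>135)&(v<240);P=w[m];print("strip",cv2.minAreaRect(P[:,:2].astype(np.float32)),np.median(P,0))
m=(Z>50)&(Z<62)&(u<170)&(v>150)&(v<245);P=w[m];print("vee rims",cv2.minAreaRect(P[:,:2].astype(np.float32)),np.median(P,0))
E
```

```text
rig 10.716804426780982 ((522.1693115234375, -19.753875732421875), (300.1281433105469, 139.65570068359375), 78.86001586914062)
rest ((542.6103515625, 103.15077209472656), (18.13041877746582, 108.00837707519531), 78.40665435791016) 74.47033334716065
bar ((535.6473999023438, 104.7880630493164), (11.916796684265137, 63.19923400878906), 78.84077453613281) [533.74044823 104.71094613  70.71649222]
strip ((537.9887084960938, 60.63706970214844), (6.062863349914551, 89.5185317993164), 78.78829193115234) [533.98713018  61.33812689  18.5619419 ]
vee rims ((507.5273742675781, -93.50762939453125), (101.60014343261719, 63.860965728759766), 78.71182250976562) [ 503.5214436  -117.59270786   56.84283969]
```

>>> {"fn": "jog_arm", "kwargs": {
  "steps": [
    [[4,0.2,0,0,1],[7.0,0.2,0,0,1],[8.0,0.2,0,0,1],[8.0,0.2,0,0,1],[8.0,0.2,0,0,1]]
  ]
}}

```text
time_s: 4.45
eef_pos: [545.4, 79.5, 111.6]
eef_rot: [0.071, 0.698, -0.066, 0.709]
wrist_force: [-0.3, -0.3, -1.8]
width: 0.103
```

```bash
python3 look.py 6 side scene; python3 - <<'E'
import cv2
a=cv2.imread("pics/scene6.png");b=cv2.imread("pics/side6.png")
cv2.imwrite("pics/c6.png",cv2.resize(cv2.hconcat([a[160:290,220:380],b[140:270,210:370]]),None,fx=2.5,fy=2.5))
E
```

```text
t 4.45 q [ 0.027  0.38  -0.234  0.94   0.005  0.22 ] pos [545.4  79.5 111.6] w 0.103 F [-0.3 -0.3 -1.8]
toolx [ 0.016  0.005 -1.   ] tooly yaw 78.9144150699836
```

View pics/c6.png

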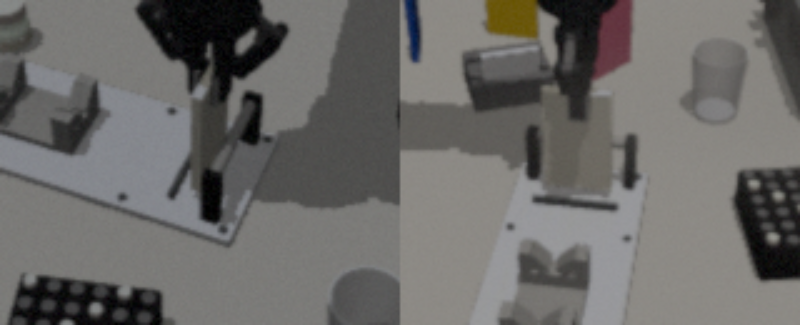

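>>> {"fn": "jog_arm", "kwargs": {
  "steps": [
    [[0,0.3,0,0,1],[0,0.6,0,0,1],[0,0.8,0,0,1],[0,0.8,0,0,1]]
  ]
}}

```text
time_s: 4.95
eef_pos: [547.7, 87.6, 112.4]
eef_rot: [0.071, 0.698, -0.066, 0.71]
wrist_force: [0.3, -0.4, -2.2]
width: 0.106
```

>>> {"fn": "jog_arm", "kwargs": {
  "steps": [
    [[0,0.2,0,0,1],[0,0.2,0,0,1],[0,0.2,0,0,1]]
  ]
}}

```text
time_s: 5.25
eef_pos: [548.1, 89.5, 112.3]
eef_rot: [0.071, 0.698, -0.066, 0.71]
wrist_force: [-0.5, 0.8, -1.8]
width: 0.103
```

>>> {"fn": "jog_arm", "kwargs": {
  "steps": [
    [[0,0.2,0,0,1],[0,0.2,0,0,1],[0,0.2,0,0,1]]
  ]
}}

```text
time_s: 5.55
eef_pos: [548.3, 90.6, 112.3]
eef_rot: [0.07, 0.698, -0.067, 0.71]
wrist_force: [-0.6, -3.9, -1.0]
width: 0.105
```

>>> {"fn": "jog_arm", "kwargs": {
  "steps": [
    [[0,0.2,0,0,1],[0,0.2,0,0,1],[0,0.2,0,0,1]]
  ]
}}

```text
time_s: 5.85
eef_pos: [548.4, 91.1, 112.3]
eef_rot: [0.069, 0.698, -0.068, 0.71]
wrist_force: [-1.6, -7.5, 0.8]
width: 0.105
```

>>> {"fn": "jog_arm", "kwargs": {
  "steps": [
    [[0,-1,0,0,1],[0,-2,0,0,1],[0,-2.3,0,0,1],[0,-2.3,0,0,1],[0,-2.3,0,0,1],[0,-2.3,0,0,1]]
  ]
}}

```text
time_s: 6.45
eef_pos: [544.0, 68.8, 112.3]
eef_rot: [0.069, 0.698, -0.068, 0.71]
wrist_force: [-0.2, -0.5, -1.2]
width: 0.106
```

```bash
python3 look.py 7 wrist side; python3 - <<'E'
import cv2
a=cv2.imread("pics/wrist7.png");b=cv2.imread("pics/side7.png")
cv2.imwrite("pics/c7.png",cv2.hconcat([cv2.resize(a[60:300,150:390],None,fx=1.6,fy=1.6),cv2.resize(b[140:260,210:330],None,fx=3.2,fy=3.2)]))
E
```

```text
t 6.45 q [ 0.01   0.374 -0.242  0.938  0.     0.204] pos [544.   68.8 112.3] w 0.106 F [-0.2 -0.5 -1.2]
toolx [ 0.017  0.    -1.   ] tooly yaw 78.87230366627041
```

View pics/c7.png

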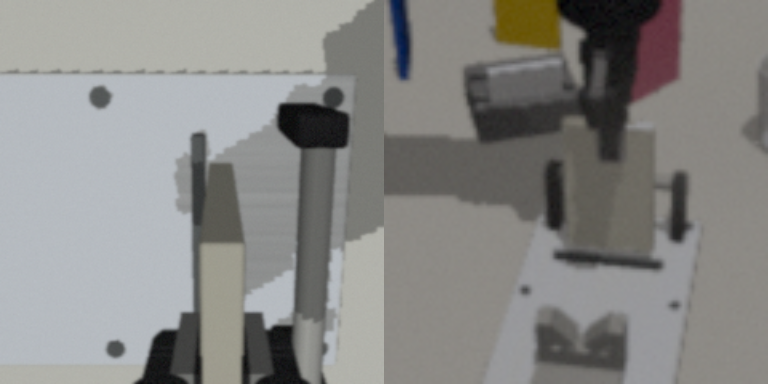

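>>> {"fn": "jog_arm", "kwargs": {
  "steps": [
    [[0.4,0,0,0,1],[0.8,0,0,0,1],[1.0,0,0,0,1],[1.0,0,0,0,1]]
  ]
}}

```text
time_s: 6.95
eef_pos: [543.6, 68.9, 101.6]
eef_rot: [0.069, 0.698, -0.068, 0.709]
wrist_force: [0.3, 0.1, -1.7]
width: 0.106
```

>>> {"fn": "jog_arm", "kwargs": {
  "steps": [
    [[0.2,0,0,0,1],[0.2,0,0,0,1],[0.2,0,0,0,1]]
  ]
}}

```text
time_s: 7.25
eef_pos: [544.6, 68.8, 100.8]
eef_rot: [0.069, 0.697, -0.068, 0.71]
wrist_force: [-1.0, -0.9, 5.4]
width: 0.103
```

>>> {"fn": "jog_arm", "kwargs": {
  "steps": [
    [[0,0,0,0,0.85],[0,0,0,0,0.75],[0,0,0,0,0.62],[0,0,0,0,0.62],[0,0,0,0,0.62]]
  ]
}}

```text
time_s: 7.75
eef_pos: [544.5, 68.8, 100.6]
eef_rot: [0.069, 0.698, -0.068, 0.71]
wrist_force: [0.0, -0.3, -0.2]
width: 0.38
```

```bash
python3 look.py 8 wrist side; python3 - <<'E'
import cv2
a=cv2.imread("pics/wrist8.png");b=cv2.imread("pics/side8.png")
cv2.imwrite("pics/c8.png",cv2.hconcat([cv2.resize(a[160:400,170:410],None,fx=1.6,fy=1.6),cv2.resize(b[140:260,210:330],None,fx=3.2,fy=3.2)]))
E
```

```text
t 7.75 q [ 0.01   0.384 -0.259  0.91  -0.     0.204] pos [544.5  68.8 100.6] w 0.38 F [ 0.  -0.3 -0.2]
toolx [ 0.018 -0.    -1.   ] tooly yaw 78.88464455396183
```

View pics/c8.png

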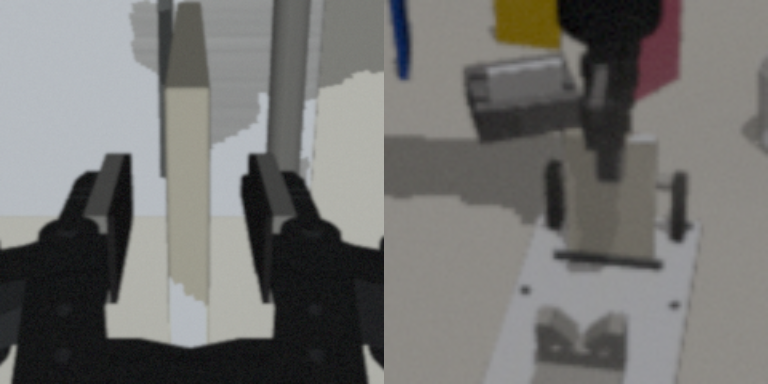

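>>> {"fn": "jog_arm", "kwargs": {
  "steps": [
    [[0,0.4,0,0,0.62],[0,0.7,0,0,0.62],[0,1.0,0,0,0.62],[0,1.3,0,0,0.62],[0,1.6,0,0,0.62],[0,1.9,0,0,0.62],[0,2.2,0,0,0.62],[0,2.2,0,0,0.62]]
  ]
}}

```text
time_s: 8.65
eef_pos: [548.9, 90.8, 100.7]
eef_rot: [0.069, 0.697, -0.068, 0.71]
wrist_force: [0.5, 0.6, -0.3]
width: 0.38
```

```bash
python3 look.py 9 wrist scene; python3 - <<'E'
import cv2
a=cv2.imread("pics/wrist9.png");b=cv2.imread("pics/scene9.png")
cv2.imwrite("pics/c9.png",cv2.hconcat([cv2.resize(a[160:400,170:410],None,fx=1.6,fy=1.6),cv2.resize(b[140:260,250:370],None,fx=3.2,fy=3.2)]))
E
```

```text
t 8.65 q [ 0.05   0.398 -0.238  0.917 -0.001  0.244] pos [548.9  90.8 100.7] w 0.38 F [ 0.5  0.6 -0.3]
toolx [ 0.018  0.    -1.   ] tooly yaw 78.91118984859698
```

View pics/c9.png

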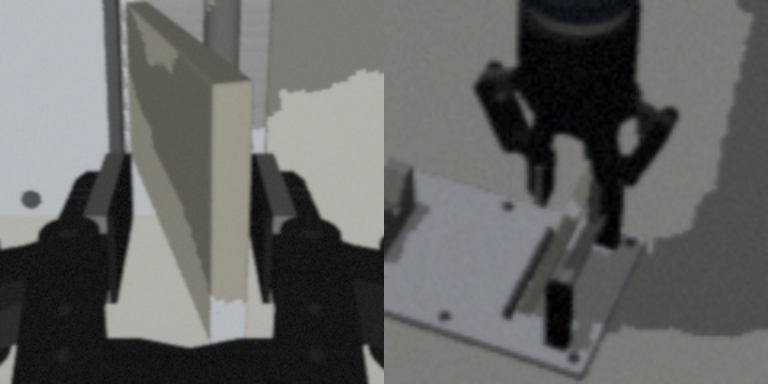

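Tile has tipped gently onto the back finger; it's square. Carry on with the slow lowering onto the bar.

>>> {"fn": "jog_arm", "kwargs": {
  "steps": [
    [[0,0.3,0,0,0.62],[0,0.6,0,0,0.62],[0,0.9,0,0,0.62],[0,1.2,0,0,0.62],[0,1.5,0,0,0.62],[0,1.7,0,0,0.62],[0,1.7,0,0,0.62],[0,1.7,0,0,0.62]]
  ]
}}

```text
time_s: 9.55
eef_pos: [552.1, 107.2, 100.8]
eef_rot: [0.069, 0.697, -0.068, 0.71]
wrist_force: [-1.0, -0.2, -0.4]
width: 0.382
```

```bash
python3 look.py 10 wrist scene; python3 - <<'E'
import cv2
a=cv2.imread("pics/wrist10.png");b=cv2.imread("pics/scene10.png")
cv2.imwrite("pics/c10.png",cv2.hconcat([cv2.resize(a[160:400,170:410],None,fx=1.6,fy=1.6),cv2.resize(b[140:260,250:370],None,fx=3.2,fy=3.2)]))
E
```

```text
t 9.55 q [ 0.08   0.409 -0.22   0.924 -0.001  0.274] pos [552.1 107.2 100.8] w 0.382 F [-1.  -0.2 -0.4]
toolx [ 0.018 -0.    -1.   ] tooly yaw 78.90061309797665
```

View pics/c10.png

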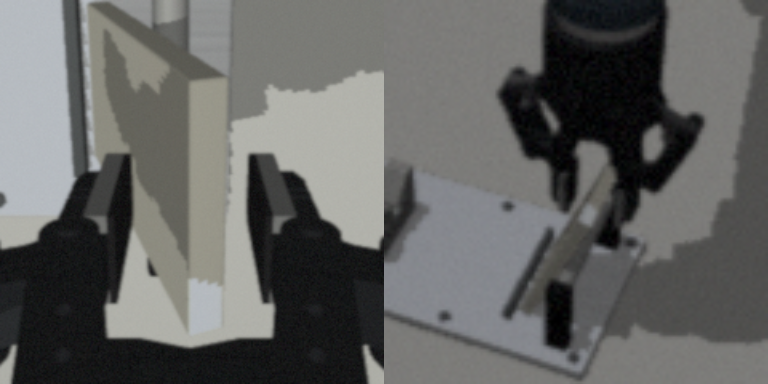

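>>> {"fn": "jog_arm", "kwargs": {
  "steps": [
    [[0,-0.2,0,0,0.62],[-1,-0.2,0,0,0.62],[-3,-0.2,0,0,0.62],[-6,-0.2,0,0,0.55],[-10,-0.2,0,0,0.5],[-10,-0.2,0,0,0.5]]
  ]
}}

```text
time_s: 10.25
eef_pos: [553.5, 105.3, 207.4]
eef_rot: [0.07, 0.694, -0.067, 0.714]
wrist_force: [2.3, 0.3, 0.3]
width: 0.5
```

```bash
python3 look.py 11 wrist scene side; python3 - <<'E'
import cv2
a=cv2.imread("pics/side11.png");b=cv2.imread("pics/scene11.png")
cv2.imwrite("pics/c11.png",cv2.hconcat([cv2.resize(a[140:260,220:340],None,fx=3.2,fy=3.2),cv2.resize(b[140:260,250:370],None,fx=3.2,fy=3.2)]))
E
```

```text
t 10.25 q [ 7.600e-02  3.350e-01 -4.300e-02  1.165e+00 -1.000e-03  2.700e-01] pos [553.5 105.3 207.4] w 0.5 F [2.3 0.3 0.3]
toolx [ 0.029  0.001 -1.   ] tooly yaw 78.88343979695418
```

View pics/c11.png

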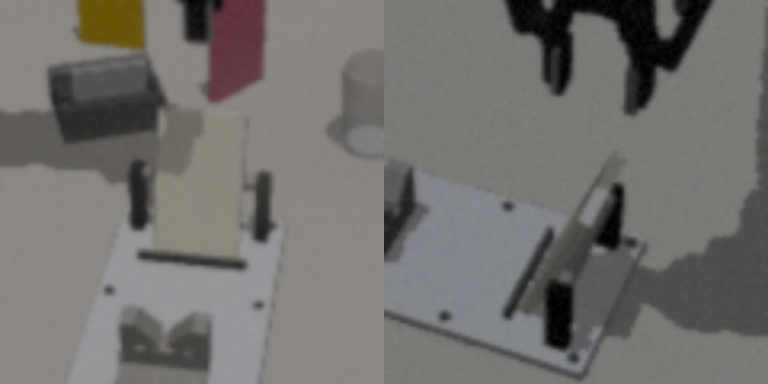

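View pics/wrist11.png

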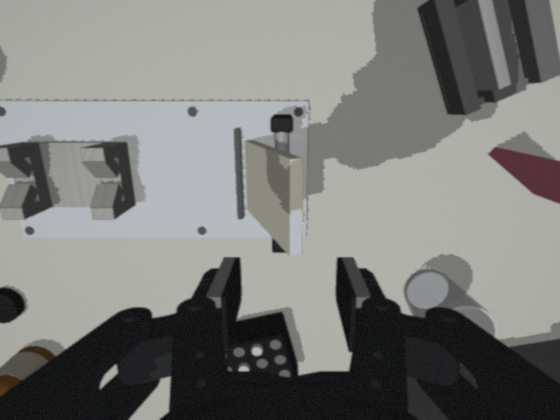

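>>> {"fn": "jog_arm", "kwargs": {
  "steps": [
    [[0,-4.8,0,8,0.35],[0,-9.6,0,16,0.35],[0,-14.5,0,24,0.35],[0,-19.3,0.1,32,0.35],[0,-24.1,0.1,40,0.35],[0,-29,0.2,48,0.35],[0,-34,0.2,56,0.35],[0,-39,0.3,64,0.35],[0,-43.5,0.3,72,0.35],[0,-48.1,0.3,80,0.35]]
  ]
}}

```text
time_s: 11.4
eef_pos: [458.7, -368.5, 197.9]
eef_rot: [0.511, 0.49, -0.502, 0.497]
wrist_force: [1.3, -0.1, 0.3]
width: 0.649
```

```bash
python3 look.py 12
```

```text
t 11.4 q [-0.792  0.405  0.035  1.191  0.013  0.805] pos [ 458.7 -368.5  197.9] w 0.649 F [ 1.3 -0.1  0.3]
toolx [ 0.017  0.002 -1.   ] tooly yaw -1.4777135301573499
```

>>> {"fn": "jog_arm", "kwargs": {
  "steps": [
    [[0,0.5,0,8.5,0.35],[0,0.5,0,8.5,0.35],[0,0.5,0,8.5,0.35],[0,0.5,0,8.5,0.35]]
  ]
}}

```text
time_s: 11.8
eef_pos: [463.5, -367.3, 197.5]
eef_rot: [0.546, 0.453, -0.536, 0.458]
wrist_force: [0.0, -0.1, -0.1]
width: 0.649
```

```bash
python3 look.py 13 wrist; python3 - <<'E'
from h import *
c=np.load("pics/wrist13.npz");w=cloud(c)
X,Y,Z=w[...,0],w[...,1],w[...,2]
m=(Z>48)&(Z<75)&(np.hypot(X-464,Y+358)<100);P=w[m];print("barrel",cv2.minAreaRect(P[:,:2].astype(np.float32)),len(P))
m=(Z>55)&(Z<63.5)&(np.hypot(X-464,Y+365)<60);P=w[m];print("tube",cv2.minAreaRect(P[:,:2].astype(np.float32)),P[:,2].max())
E
```

```text
t 11.8 q [-0.785  0.412  0.046  1.195  0.013  0.957] pos [ 463.5 -367.3  197.5] w 0.649 F [ 0.  -0.1 -0.1]
toolx [ 0.016  0.003 -1.   ] tooly yaw -9.783263573349132
barrel ((464.083984375, -356.50506591796875), (142.37176513671875, 41.512298583984375), 80.19438934326172) 6300
tube ((461.3435974121094, -364.5379943847656), (119.74271392822266, 27.256511688232422), 78.88117980957031) 63.483494825688126
```

View pics/wrist13.png

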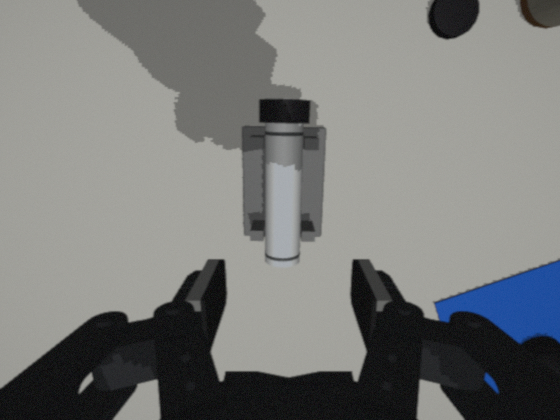

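>>> {"fn": "jog_arm", "kwargs": {
  "steps": [
    [[4,-0.4,-0.1,0,0.35],[8,-0.4,-0.1,0,0.35],[12,-0.4,-0.1,0,0.35],[15,-0.4,-0.1,0,0.35],[17,-0.4,-0.1,0,0.35],[17.4,-0.4,-0.1,0,0.35],[17.4,-0.4,-0.1,0,0.35],[17.4,-0.4,-0.1,0,0.35]]
  ]
}}

```text
time_s: 12.65
eef_pos: [463.7, -365.7, 25.2]
eef_rot: [0.546, 0.452, -0.536, 0.459]
wrist_force: [-0.4, 0.7, 1.4]
width: 0.648
```

```bash
python3 look.py 14 wrist
```

```text
t 12.65 q [-0.782  0.537 -0.229  0.793  0.013  0.959] pos [ 463.7 -365.7   25.2] w 0.648 F [-0.4  0.7  1.4]
toolx [ 0.018  0.001 -1.   ] tooly yaw -9.74050077855852
```

View pics/wrist14.png

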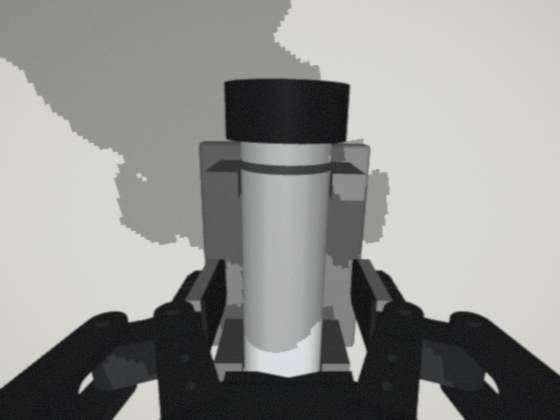

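>>> {"fn": "jog_arm", "kwargs": {
  "steps": [
    [[0.1,-0.1,0,0,0.5],[0.1,-0.1,0,0,0.65],[0.1,-0.1,0,0,0.8],[0.1,-0.1,0,0,0.8],[0.1,-0.1,0,0,0.8]]
  ],
  "newtons": 50
}}

```text
time_s: 13.2
eef_pos: [463.4, -366.6, 26.0]
eef_rot: [0.546, 0.451, -0.536, 0.46]
wrist_force: [-1.6, 0.2, 5.2]
width: 0.358
```

```bash
python3 look.py 15 wrist
```

```text
t 13.2 q [-0.784  0.534 -0.231  0.791  0.013  0.958] pos [ 463.4 -366.6   26. ] w 0.358 F [-1.6  0.2  5.2]
toolx [ 0.02  -0.001 -1.   ] tooly yaw -9.803550726183706
```

View pics/wrist15.png

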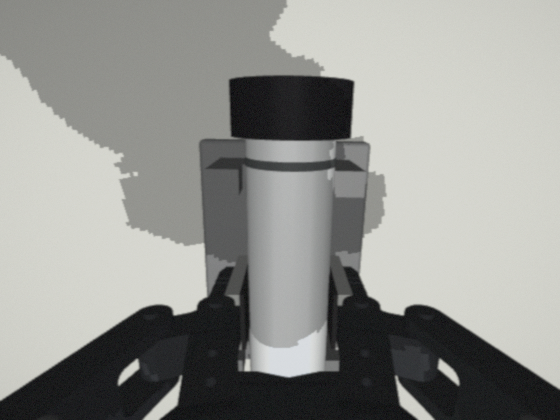

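>>> {"fn": "jog_arm", "kwargs": {
  "steps": [
    [[-1,0,0,0,0.8],[-3,0,0,0,0.8],[-6,0,0,0,0.8],[-9,0,0,0,0.8],[-12,0,0,0,0.8],[-13,0,0,0,0.8],[-13,0,0,0,0.8],[-13,0,0,0,0.8]]
  ],
  "newtons": 70
}}

```text
time_s: 14.05
eef_pos: [460.3, -366.0, 154.7]
eef_rot: [0.546, 0.451, -0.536, 0.459]
wrist_force: [-0.1, -0.8, -2.8]
width: 0.352
```

```bash
python3 look.py 16 wrist side
```

```text
t 14.05 q [-0.787  0.422 -0.052  1.084  0.013  0.955] pos [ 460.3 -366.   154.7] w 0.352 F [-0.1 -0.8 -2.8]
toolx [ 0.018  0.    -1.   ] tooly yaw -9.806415920553862
```

View pics/side16.png

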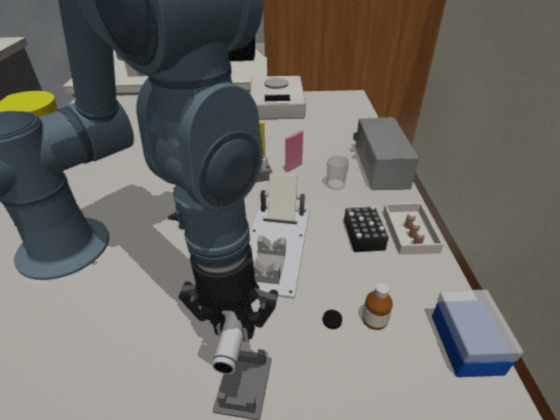

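>>> {"fn": "jog_arm", "kwargs": {
  "steps": [
    [[0,0,-3,0.3,0.8],[0,0,-7,0.6,0.8],[0,0,-12,1,0.8],[0,0,-17,1.4,0.8],[0,0,-22,1.4,0.8],[0,0,-26,1.4,0.8],[0,0,-27.6,1.4,0.8],[0,0,-27.6,1.4,0.8],[0,0,-27.6,1.4,0.8],[0,0,-27.6,1.4,0.8]]
  ]
}}

```text
time_s: 15.15
eef_pos: [506.4, -94.4, 154.5]
eef_rot: [0.551, 0.445, -0.542, 0.451]
wrist_force: [0.7, 0.4, -2.2]
width: 0.353
```

```bash
python3 look.py 17 wrist side scene
```

```text
t 15.15 q [-0.311  0.281 -0.259  1.016  0.006  1.456] pos [506.4 -94.4 154.5] w 0.353 F [ 0.7  0.4 -2.2]
toolx [ 0.016  0.002 -1.   ] tooly yaw -11.279094708387476
```

View pics/wrist17.png

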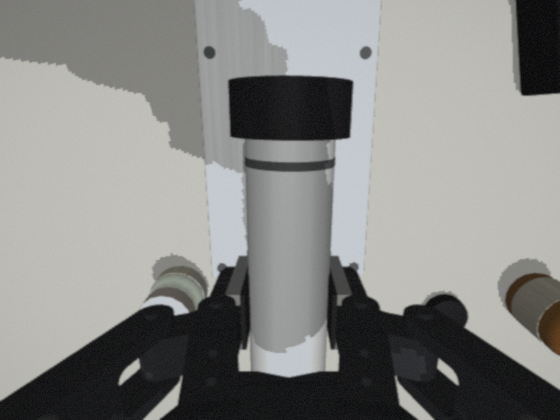

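View pics/side17.png

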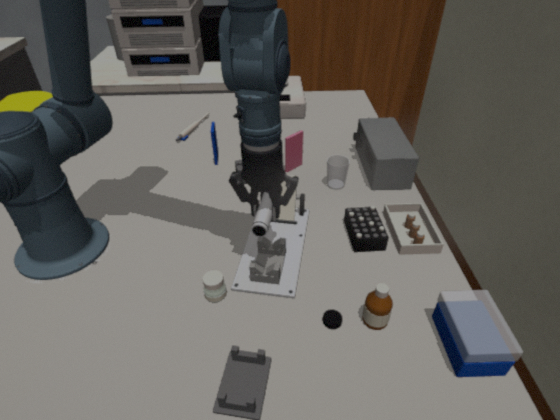

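```bash
python3 - <<'E'
from h import *
ey=np.array([.1942,.981]);ex=np.array([.981,-.1942])
c=np.load("pics/wrist17.npz");w=cloud(c);v,u=np.indices(w.shape[:2])
Z=w[...,2];a=w[...,:2]@ex;s=w[...,:2]@ey
for r in (20,40,150,190,230):
    m=(np.abs(Z[r]-10.5)<4)&(u[r]>180)&(u[r]<395);q=a[r][m];print("plate",r,q.min().round(1),q.max().round(1),((q.min()+q.max())/2).round(1), np.median(Z[r][m]))
for r in (190,220,300,330):
    m=(u[r]>240)&(u[r]<338)&(Z[r]>140);q=a[r][m];print("tube",r,q.min().round(1),q.max().round(1),((q.min()+q.max())/2).round(1),np.nanmax(Z[r][m]).round(1),np.median(s[r][m]).round(1))
m=(u>225)&(u<356)&(v>70)&(v<140)&(Z>140);print("hood s",np.percentile(s[m],[1,50,99]))
# tile check
for n in("scene","side"):
    c=np.load(f"pics/{n}17.npz");w=cloud(c);Z=w[...,2];a=w[...,:2]@ex;s=w[...,:2]@ey
    m=(Z>100)&(Z<200)&(s>-90)&(s<100)&(np.abs(a-516)<21)
    print(n,"barrel top z vs s",[ (k,np.nanmax(Z[m&(np.abs(s-k)<5)]).round(1) if (m&(np.abs(s-k)<5)).any() else None) for k in(-50,-40,-30,-20)])
E
```

```text
plate 20 446.8 585.5 516.1 10.867286796449378
plate 40 447.5 585.6 516.6 10.659819901051776
plate 150 447.0 586.0 516.5 10.758166689859308
plate 190 447.2 585.0 516.1 10.669127140077478
plate 230 447.9 586.0 517.0 10.642541711123386
tube 190 499.1 530.4 514.7 190.6 52.4
tube 220 499.2 530.0 514.6 191.3 42.2
tube 300 497.8 530.8 514.3 194.0 12.3
tube 330 497.5 530.9 514.2 197.2 -0.2
hood s [69.19373489 78.29951743 86.75053734]
scene barrel top z vs s [(-50, np.float64(190.5)), (-40, np.float64(185.9)), (-30, np.float64(178.9)), (-20, np.float64(186.2))]
side barrel top z vs s [(-50, np.float64(191.3)), (-40, np.float64(191.4)), (-30, np.float64(191.2)), (-20, np.float64(192.0))]
```

>>> {"fn": "jog_arm", "kwargs": {
  "steps": [
    [[3,0,0,0,0.8],[6,0,0,0,0.8],[8.5,0,0,0,0.8],[10,0,0,0,0.8],[10.5,0,0,0,0.8],[10.5,0,0,0,0.8],[10.5,0,0,0,0.8]]
  ]
}}

```text
time_s: 16.0
eef_pos: [509.2, -94.9, 50.8]
eef_rot: [0.552, 0.444, -0.542, 0.452]
wrist_force: [0.4, 0.3, -2.1]
width: 0.35
```

```bash
python3 look.py 18 wrist side scene; python3 - <<'E'
import cv2
a=cv2.imread("pics/side18.png");b=cv2.imread("pics/scene18.png")
cv2.imwrite("pics/c18.png",cv2.hconcat([cv2.resize(a[180:300,210:330],None,fx=3.2,fy=3.2),cv2.resize(b[140:260,190:310],None,fx=3.2,fy=3.2)]))
E
```

```text
t 16.0 q [-0.311  0.381 -0.412  0.761  0.007  1.458] pos [509.2 -94.9  50.8] w 0.35 F [ 0.4  0.3 -2.1]
toolx [ 0.018  0.001 -1.   ] tooly yaw -11.338533169074145
```

View pics/c18.png

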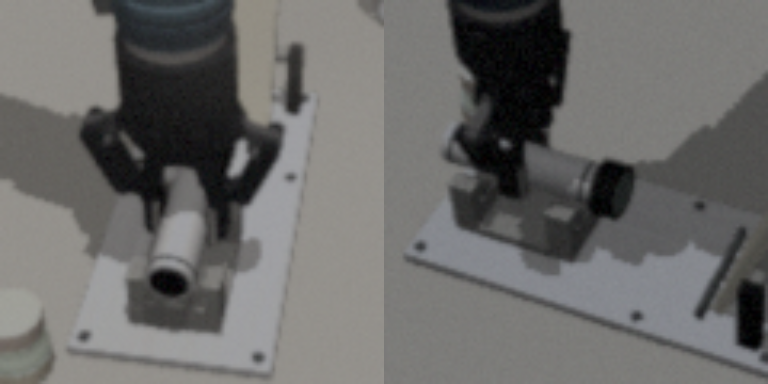

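>>> {"fn": "jog_arm", "kwargs": {
  "steps": [
    [[0.3,-0.05,0,0,0.8],[0.6,-0.05,0,0,0.8],[0.6,-0.05,0,0,0.8],[0.6,-0.05,0,0,0.8]]
  ]
}}

```text
time_s: 16.55
eef_pos: [508.8, -94.6, 44.9]
eef_rot: [0.552, 0.445, -0.542, 0.452]
wrist_force: [0.4, -1.1, -2.4]
width: 0.357
```

>>> {"fn": "jog_arm", "kwargs": {
  "steps": [
    [[0.2,0,0,0,0.8],[0.2,0,0,0,0.8],[0.2,0,0,0,0.8]]
  ]
}}

```text
time_s: 16.85
eef_pos: [508.8, -94.6, 42.8]
eef_rot: [0.552, 0.445, -0.542, 0.452]
wrist_force: [0.3, 0.3, -1.5]
width: 0.354
```

>>> {"fn": "jog_arm", "kwargs": {
  "steps": [
    [[0.2,0,0,0,0.8],[0.2,0,0,0,0.8],[0.2,0,0,0,0.8]]
  ]
}}

```text
time_s: 17.15
eef_pos: [509.0, -94.7, 41.7]
eef_rot: [0.552, 0.444, -0.541, 0.452]
wrist_force: [-3.2, 0.2, 5.7]
width: 0.354
```

>>> {"fn": "jog_arm", "kwargs": {
  "steps": [
    [[0.1,0,0,0,0.8],[0.1,0,0,0,0.8],[0.1,0,0,0,0.8]]
  ]
}}

```text
time_s: 17.45
eef_pos: [509.0, -94.7, 41.7]
eef_rot: [0.552, 0.444, -0.541, 0.452]
wrist_force: [-4.2, 0.9, 6.9]
width: 0.353
```

>>> {"fn": "jog_arm", "kwargs": {
  "steps": [
    [[0.1,-0.1,0,0,0.8],[0.1,-0.1,0,0,0.8],[0.1,-0.1,0,0,0.8]]
  ]
}}

```text
time_s: 17.75
eef_pos: [508.8, -94.6, 41.5]
eef_rot: [0.552, 0.444, -0.541, 0.453]
wrist_force: [-1.7, 0.3, 6.8]
width: 0.355
```

>>> {"fn": "jog_arm", "kwargs": {
  "steps": [
    [[0.15,-0.05,0,0,0.8],[0.15,-0.05,0,0,0.8],[0.15,-0.05,0,0,0.8]]
  ]
}}

```text
time_s: 18.05
eef_pos: [508.8, -94.6, 41.4]
eef_rot: [0.553, 0.443, -0.541, 0.453]
wrist_force: [-4.4, 1.1, 13.2]
width: 0.352
```

>>> {"fn": "jog_arm", "kwargs": {
  "steps": [
    [[0.12,-0.1,0,0,0.8],[0.12,-0.1,0,0,0.8],[0.12,-0.1,0,0,0.8],[0.12,-0.1,0,0,0.8],[0.12,-0.1,0,0,0.8]]
  ]
}}

```text
time_s: 18.55
eef_pos: [508.8, -94.6, 41.4]
eef_rot: [0.553, 0.443, -0.54, 0.454]
wrist_force: [-2.6, 0.5, 9.6]
width: 0.35
```

```bash
python3 look.py 19 wrist side scene; python3 - <<'E'
import cv2
from rig import *
import numpy as np
for i in range(3):
    camera("side");s=get_state();print(np.round(s["wrist_force"],1),np.round(s["ft_torque"],2),np.round(s["eef_pos"],1))
a=cv2.imread("pics/side19.png");b=cv2.imread("pics/scene19.png")
cv2.imwrite("pics/c19.png",cv2.hconcat([cv2.resize(a[150:300,210:360],None,fx=2.6,fy=2.6),cv2.resize(b[140:290,190:340],None,fx=2.6,fy=2.6)]))
E
```

```text
t 18.55 q [-0.311  0.387 -0.433  0.728  0.007  1.457] pos [508.8 -94.6  41.4] w 0.35 F [-2.6  0.5  9.6]
toolx [ 0.024 -0.    -1.   ] tooly yaw -11.26860987289406
[-2.4  1.   9.2] [0.22 0.42 0.09] [508.8 -94.6  41.4]
[-2.5  0.8  9.4] [0.23 0.4  0.07] [508.8 -94.6  41.4]
[-2.5  1.   9. ] [0.17 0.36 0.08] [508.8 -94.6  41.4]
```

View pics/c19.png

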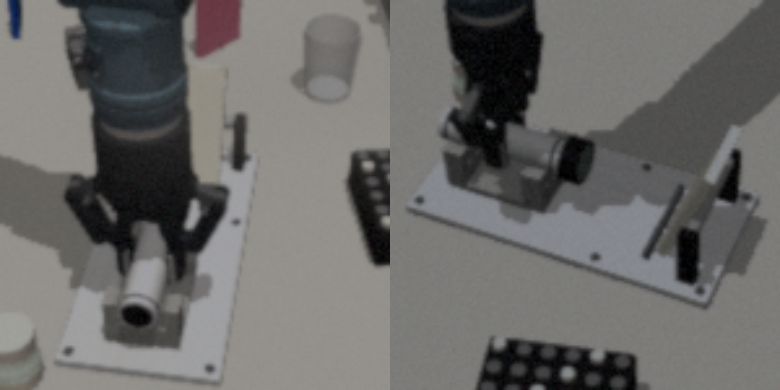

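View pics/wrist19.png

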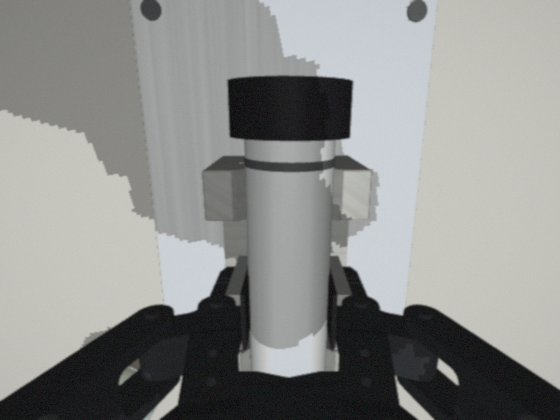

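>>> {"fn": "jog_arm", "kwargs": {
  "steps": [
    [[0.13,-0.25,0,0,0.8],[0.13,-0.25,0,0,0.8],[0.13,-0.25,0,0,0.8],[0.13,-0.25,0,0,0.8]]
  ]
}}

```text
time_s: 19.25
eef_pos: [508.7, -94.6, 41.4]
eef_rot: [0.554, 0.442, -0.539, 0.455]
wrist_force: [0.4, 1.0, 4.7]
width: 0.354
```

>>> {"fn": "jog_arm", "kwargs": {
  "steps": [
    [[0.2,-0.2,0,0,0.8],[0.2,-0.2,0,0,0.8],[0.2,-0.2,0,0,0.8],[0.2,-0.2,0,0,0.8]]
  ]
}}

```text
time_s: 19.65
eef_pos: [508.8, -94.6, 41.3]
eef_rot: [0.555, 0.441, -0.538, 0.457]
wrist_force: [-1.5, 1.1, 12.7]
width: 0.349
```

```bash
python3 look.py 20 wrist side scene; python3 - <<'E'
from h import *
from rig import *
for i in range(6):
    camera("side");s=get_state();print(np.round(s["wrist_force"],1),np.round(s["ft_torque"],2),np.round(s["eef_pos"],1))
ey=np.array([.1942,.981]);ex=np.array([.981,-.1942])
c=np.load("pics/wrist20.npz");w=cloud(c);v,u=np.indices(w.shape[:2])
Z=w[...,2];a=w[...,:2]@ex;s=w[...,:2]@ey
for r in (190,220,260,300,330):
    m=(u[r]>240)&(u[r]<338)&(Z[r]>50);q=a[r][m];print("tube",r,((q.min()+q.max())/2).round(1),np.percentile(Z[r][m],95).round(1),np.median(s[r][m]).round(1))
m=(np.abs(Z-10.5)<4)&(v>60)&(v<110);print("plate mid",(a[m].min()+a[m].max())/2)
m=(u>225)&(u<356)&(v>70)&(v<140)&(Z>50);print("hood s",np.percentile(s[m],[1,50,99]))
c=np.load("pics/scene20.npz");w=cloud(c);Z=w[...,2];a=w[...,:2]@ex-518.5;s=w[...,:2]@ey-79
m=(Z>85)&(Z<150)&(s>85)&(s<160)&(np.abs(a)<60);P=w[m];print("tile top",a[m].min(),a[m].max(),s[m].min(),s[m].max(),Z[m].max())
E
```

```text
t 19.65 q [-0.311  0.381 -0.443  0.715  0.008  1.455] pos [508.8 -94.6  41.3] w 0.349 F [-1.5  1.1 12.7]
toolx [ 0.033 -0.002 -0.999] tooly yaw -11.205025254677707
[-2.5  0.9 13.2] [0.2  0.23 0.15] [508.8 -94.6  41.3]
[-1.2  1.  13.6] [0.22 0.27 0.14] [508.8 -94.6  41.3]
[-1.4  1.1 12.6] [0.24 0.27 0.19] [508.8 -94.6  41.3]
[-1.8  1.9 12.8] [0.22 0.21 0.16] [508.8 -94.6  41.3]
[-0.9  1.  13.9] [0.21 0.24 0.15] [508.8 -94.6  41.3]
[-2.   0.6 13.1] [0.24 0.28 0.17] [508.8 -94.6  41.3]
tube 190 516.8 77.2 52.7
tube 220 516.9 77.2 42.6
tube 260 517.0 77.3 27.7
tube 300 516.1 80.1 12.6
tube 330 515.9 80.2 0.3
plate mid 516.4440123108868
hood s [69.51474374 78.59545817 87.01088591]
tile top -35.05902986363998 37.3375945694703 115.07218553319962 139.91655966801764 128.50231020047534
```

```bash
python3 -c "
from rig import *
print(finish_job())"
```

```text
the job is handed in; nothing more can be done
None
```

I set up the tile and the barrel as asked and handed the job in at about 20 s, still holding the barrel pressed in the V. The hand-in gave no verdict.

- **Tile:** I lifted it straight out of the stand and touched it to the bar to find the bar's position. I then stood its foot just behind the stop strip, tipped it gently onto the bar between the open fingers, and let go. The last camera check showed it leaning on the bar, square to the plate, and laterally centred to within about 2 mm.
- **Barrel:** It lies in the V with the hood towards the tile, within about 1 mm of centre sideways and along the V. It could not be pushed further sideways, so it bears on both walls.
- **Press:** The last readings were a steady 13 N or so, with about 1.5 N sideways. That is a little over the 10 N you asked for. I work it out as roughly 10 N on each wall.

Two readings disagreed. The fixed cameras and the wrist camera differed by 2 to 4 mm in world position, so I relied on touch and on measurements relative to the wrist. The tool had also tilted about 2 degrees by the end, but this is a roll about the barrel's own axis, so it does not affect the barrel's alignment.

I saw no contact with the other things on the bench, but I did not measure their final positions.

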